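# Slide a film carrier from its lane into the viewer's corner and switch on the lamp

### The job

Get the film viewer ready: slide the black film carrier with three windows down out of its sloped lane and across the white glass into the corner where the two aluminium ledges meet, lying flat and snug against both ledges, without lifting it off the viewer. Then push the lamp lever fully over to its far side. Leave the other two carriers in their lanes and everything else on the table where it is.

Things in the scene. Friction and masses are not known exactly. Their poses are not given: they have to be found in the camera images.
- viewer: Fixed teal light box on the table, 300 x 500 mm, 58 mm high. Its frame: x away from the robot at yaw 0, y along the lanes (from the glass up the slope), z up; origin on the table top. All numbers below for glass, ledges, lanes and lever are in mm in this frame. Control strip: y -200 to -295, top z = 58.
- corner (a point): Point (115, -190, 60) on the viewer, axes as the viewer's: the corner of the ledges' inner faces at the glass. Level white glass, top z = 60, x -116 to 116, y -191 to 0, open on the -x side. Ledges 10 wide, tops z = 72: the end ledge's inner face is y = -190, the side ledge's x = 115.
- lanes (a point): Point (-10, 0, 61.5), mouth of the middle lane. Three lanes along y, centre lines x = -78, -10, 58, each 62 wide inside, 6 mm walls. The floor starts at the mouth (z = 61.5, a 1.5 step above the glass) and rises towards +y at 0.105 rad to a back wall at y = 189; all walls stand 22 above the floor. The mouths are open; about 55 to 70 is free behind each carrier.
- home (a point): Point on the viewer at (87, -135, 67) mm in its frame: where the carrier's centre lies when the carrier touches both ledges, its length along the viewer's y; axes as the viewer's.
- carrier3_mid (a point): Centre of the loose black carrier with three windows, a flat frame 56 (its x) x 110 (its y) x 14 mm (z), 0.1 to 0.2 kg, with three windows 40 x 24 mm in a row. It starts in any one of the three lanes, lengthwise, and stays there on the slope by friction. Too long to grip by its length, with only about 3 mm at each side in the lane.
- carrier2_mid (a point): Centre of the carrier with two windows, otherwise the same size; leave it in its lane.
- carrier1_mid (a point): Centre of the carrier with one long window, otherwise the same size; leave it in its lane.
- lamp (a joint): Lamp lever on the control strip, hinged about the viewer's y: 0 = leaning to the viewer's -x (off), 1.0 = fully over to the viewer's +x (on). It starts at 0 to 0.15 rad and stays where it is left; a push of 1 to 2 N at its tip moves it.
- lamp_tip (a point): Centre of the 26 mm steel ball at the end of the lamp lever: a 10 mm thick rod, 60 mm from hinge to ball centre, hinge line at (0, -245, 80) mm in the viewer's frame, on a black block 70 x 50 mm and 25 mm high. It leans 0.5 rad to the viewer's -x at joint 0 and 0.5 rad to +x at joint 1.0, swinging in the viewer's x-z plane.
- loupe: Black stand magnifier, 46 mm across and 46 mm high, standing on the control strip about 105 mm to the +x side of the lever's block; origin under its base. Leave it standing.
- cleaner: Bottle 56 mm across, 150 mm high, on the table beyond the +y end of the viewer; origin under its base. Leave alone.
- blower: Black rubber blower bulb with a nozzle, 64 mm across, 115 mm high, on the table beyond the +y end of the viewer; origin under its base. Leave alone.
- tin: Round aluminium tin 100 mm across, 34 mm high, on the table beyond the -y end of the viewer; origin under its base. Leave alone.
- reel: Grey film reel lying flat, 92 mm across, 19 mm high, on the table beyond the -y end of the viewer; origin under its base. Leave alone.
- mug: White mug 76 mm across, 90 mm high, on the table near the viewer's -y end, on the robot's side; origin under its base. Leave alone.
Things that resemble listed ones, but are neither listed nor needed, are in the scene too. Leave any green or turquoise look-alike of the part that bears carrier3_mid alone.

How it is judged:
By the outcome, as a careful person would: the job done as asked, in the order asked, and still so for the second after the job is handed in, with the robot touching nothing.
It also fails if it takes over 66 s, if anything falls off the work surface, if the arm or the gripper's body presses on something with over 40 N, if the wrist force passes 120 N, or if a joint passes its speed limit or range.

### The arm

A 7-joint arm with a two-finger parallel gripper is mounted at the origin on the work surface. World frame = base frame: x ahead of the robot, y to its left, z up, the work surface at z = 0. Lengths are in mm, angles in rad, forces in N, time in s.
With the tool pointing down it reaches from about 350 to 900 mm from the base axis. Payload 7.2 kg.
Tool frame: the origin (TCP) lies at the centre of the arm's flange, where the gripper is bolted on; the fingertips stand 182 mm ahead of it and the grasp point (between the pads) lies 163 mm ahead of it; y points along the fingers, z is the direction in which the jaws open and shut, and the axes are right-handed (so a half turn about y gives the same grasp; the last joint's range is limited). The gripper opens to 88 mm and grips with 3 to 60 N. Pads are 20 mm wide; open, the fingers measure 115 mm over their backs; the gripper's body (75 mm by 178 mm) begins 61 mm behind the grasp point.
Start: joints at [1.037, 0.411, -0.013, 1.596, 0.006, 1.134, -0.082], TCP at [280.698, -558.419, 404.653] pointing down, gripper open.
Joint ranges: [-2.95, 2.95], [-0.29, 1.99], [-1.47, 1.44], [0.14, 2.54], [-1.03, 4.17], [0.13, 1.85], [-2.86, 2.86]. Speed limits (rad/s): [2.39, 2.39, 3.01, 3.01, 3.14, 3.14, 3.14].

### API

Orientations are given as a unit quaternion [w, x, y, z].
In Python, from rig import arm, viewer gives the robot as it stands.
- The arm moves only by the tool step_arm, never from a script. Its argument "targets" is a list of rows, each an object of numbers: "x", "y", "z": the shift along the tool's x, y, z in m; "twist": the turn about the tool's y in degrees. A call has 1 to 12 rows; each row is the pose to reach, as a shift and turn from the pose commanded when the call began, along the tool's axes at that moment; what a row does not reach only later rows make up. A row lasts 1/12 s, in which the tool goes at most 41.7 mm and 7.16 degrees, less where a joint would pass 70% of its speed; a pose out of reach is approached as far as the arm can. A call with a gripper value outside its range is refused whole. "claw" is the opening, from -1 (shut) to 1 (fully open), set as the call begins (left out, the last holds). The fingers move at their own pace and stop on an object; "grip_force" is the grip in N (left out, the last holds). Time passes only in rows, so rows that repeat a pose let the fingers close. It gives the time, the measured TCP pose, the force and the opening at its end, in the units of the state.
- arm.state(): the state, without advancing time (a new reading comes with each control period).
- viewer.capture(name): name is "side" or "top"; returns a dict with "pixels" (480x640x3 uint8, red, green, blue), "fovy" (degrees; the focal length in pixels is half the picture's height over the tangent of half this angle, whatever the lens; pixels are square), "cx", "cy" (the principal point, pixels), "R" (3x3) and "t" (3): a world point X has camera coordinates R X + t. Camera axes: x right, y down, z forward; pixel columns grow to the right and rows downward; lengths in mm; the calibration is good to about 2 mm. A picture is of the moment at which its call begins. There is no depth.
- arm.hand_in(): hands the job in, once; it reports no verdict.
The state is a dict: "clock": time; "joint_positions": joint angles; "qvel": joint speeds; "tau": joint torques, N m; "ee_pos": TCP position; "eef_rot": TCP orientation; "wrist_force": force on the tool from outside, world axes, zero at the start; "torque": the same for the moment, N m; "width": opening from 0.0 (shut) to 1.0 (fully open).
Only numpy, scipy, OpenCV 4.12 (cv2) and the standard library are available. Lean on these libraries where they do the work, as an engineer would, in place of code of your own. Each camera call takes 0.05 s, during which the arm holds its last target. There are 200 camera calls.

## Working session

There is one attempt and no reset: what is moved stays moved. The work goes in short steps, Python scripts to look and compute and a tool call to move; the robot and the scene stay as the last step left them, time stands still between calls to the robot, and variables do not carry over. Pictures are saved under pics/ and viewed, on a budget of 10 in all, crops included, one or two more only if the job needs it, and the job is handed in when it is done.

Besides the shell and the picture viewer there is one more tool, called after ">>>" as name([rows], argument=value, ...), one row to a line, values as JSON. step_arm: Moves the arm, as the interface text tells. Its arguments: {"type":"object","properties":{"targets":{"type":"array"},"claw":{"type":"number"},"grip_force":{"type":"number"}},"required":["targets"]}

```bash
ls; mkdir -p pics; cat > h.py <<'E'
import numpy as np,cv2
from rig import arm,viewer
from scipy.spatial.transform import Rotation as Ro
def cap(n,f=None):
    c=viewer.capture(n); p=np.array(c["pixels"])
    if f: cv2.imwrite("pics/"+f,p[:,:,::-1])
    return c
def ray(c,uv):
    f=240/np.tan(np.radians(c["fovy"])/2); R=np.array(c["R"]);t=np.array(c["t"])
    d=R.T@np.array([(uv[0]-c["cx"])/f,(uv[1]-c["cy"])/f,1]); return -R.T@t,d
def onz(c,uv,z):
    o,d=ray(c,uv); return o+d*(z-o[2])/d[2]
def proj(c,X):
    f=240/np.tan(np.radians(c["fovy"])/2); q=np.array(c["R"])@np.array(X)+np.array(c["t"])
    return np.array([c["cx"]+f*q[0]/q[2],c["cy"]+f*q[1]/q[2]])
E
python3 - <<'E'
from h import *
s=arm.state(); print(s)
a=cap("top","top0.png");b=cap("side","side0.png")
for c in(a,b): print(c["fovy"],c["cx"],c["cy"],np.round(c["R"],3).tolist(),np.round(c["t"]))
R=Ro.from_quat(np.array(s["eef_rot"])[[1,2,3,0]]).as_matrix();print(R.round(3))
E
```

```text
pics
{'clock': 0.0, 'joint_positions': array([ 1.0367861 ,  0.41191465, -0.0127293 ,  1.5970271 ,  0.00560001,
        1.13429821, -0.08216701]), 'qvel': array([3.49068980e-04, 3.94982884e-04, 1.17273721e-03, 3.21567127e-05,
       7.09122514e-04, 6.84630442e-04, 3.00509042e-04]), 'tau': array([-1.43160669e-04, -5.87940359e+01,  6.41617198e-01, -2.91077739e+01,
       -5.38981974e-02,  1.82097318e-02,  1.42373010e-04]), 'ee_pos': array([ 280.61213095, -558.23020308,  403.80649663]), 'eef_rot': array([ 0.16306096, -0.16339722,  0.68855313, -0.68746423]), 'wrist_force': array([-0.39770866,  0.5842645 ,  0.60022039]), 'torque': array([ 0.02011324, -0.05270777, -0.04092766]), 'width': 0.9979982289736309}
48.65446736097514 315.50136642656526 239.42818702386063 [[-0.022, -1.0, 0.006], [-0.975, 0.02, -0.22], [0.219, -0.011, -0.976]] [1.000e+00 5.520e+02 1.191e+03]
43.31919005904557 311.8693978315962 244.77446859239768 [[-0.725, -0.689, 0.008], [-0.383, 0.393, -0.836], [0.573, -0.609, -0.548]] [ 370.  303. 1501.]
[[-0.893 -0.001  0.449]
 [-0.449  0.001 -0.893]
 [ 0.    -1.    -0.002]]
```

View pics/top0.png

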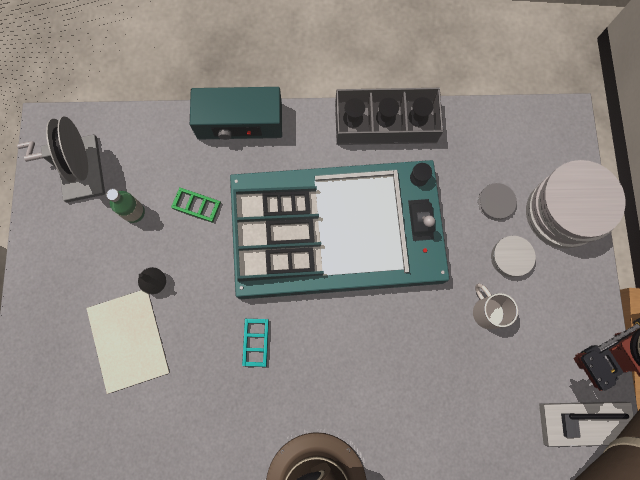

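View pics/side0.png

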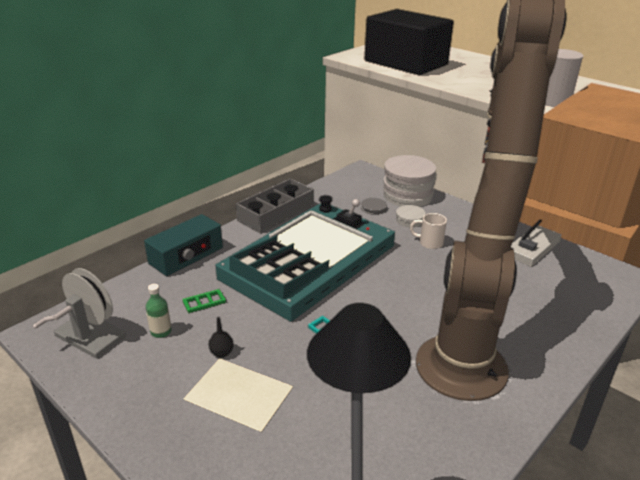

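```bash
python3 - <<'E'
from h import *
c=cap("top");p=np.array(c["pixels"])
cv2.imwrite("pics/crop1.png",cv2.resize(p[150:305,220:460,::-1],None,fx=3.3,fy=3.3,interpolation=cv2.INTER_CUBIC))
hsv=cv2.cvtColor(p,cv2.COLOR_RGB2HSV)
# glass
m=((hsv[...,2]>200)&(hsv[...,1]<40)).astype(np.uint8); m[:150]=0;m[305:]=0;m[:,:310]=0;m[:,412:]=0
cs=max(cv2.findContours(m,cv2.RETR_EXTERNAL,cv2.CHAIN_APPROX_NONE)[0],key=cv2.contourArea)
ap=cv2.approxPolyDP(cs,4,True)[:,0];print("glass",[(q.tolist(),onz(c,q,60)[:2].round(1).tolist()) for q in ap])
t=((hsv[...,0]>80)&(hsv[...,0]<100)&(hsv[...,1]>110)&(hsv[...,2]>40)).astype(np.uint8);t[:150]=0;t[310:]=0;t[:,:225]=0;t[:,460:]=0
for vm in(40,60,75):
  tt=t*(hsv[...,2]>vm)
  n=np.argwhere(tt)[:,::-1].astype(np.float32); hull=cv2.convexHull(n)
  ap=cv2.approxPolyDP(hull,5,True)[:,0]
  print(vm,[(q.tolist(),onz(c,q,58)[:2].round(1).tolist()) for q in ap], hsv[290,340],hsv[286,340])
E
```

```text
glass [([392, 177], [703.4, -199.7]), ([315, 182], [694.4, -12.5]), ([321, 192], [668.8, -26.4]), ([316, 203], [641.4, -13.8]), ([323, 218], [603.9, -29.7]), ([318, 224], [589.4, -17.4]), ([325, 246], [535.6, -32.7]), ([324, 273], [471.4, -28.7]), ([402, 268], [479.5, -211.1])]Traceback (most recent call last):
  File "<stdin>", line 13, in <module>
cv2.error: OpenCV(4.12.0) /io/opencv/modules/imgproc/src/approx.cpp:690: error: (-215:Assertion failed) npoints >= 0 && (depth == CV_32S || depth == CV_32F) in function 'approxPolyDP'
```

View pics/crop1.png

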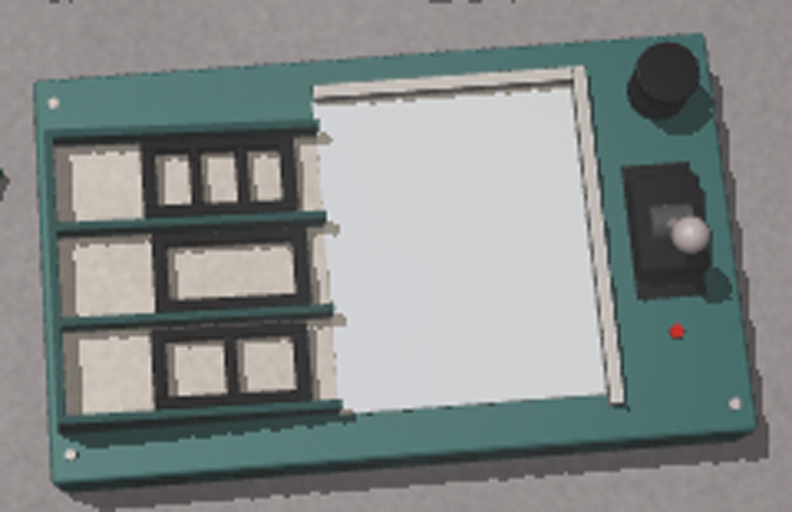

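```bash
python3 - <<'E'
from h import *
c=cap("top");p=np.array(c["pixels"])
hsv=cv2.cvtColor(p,cv2.COLOR_RGB2HSV)
for x in(300,360): print([hsv[y,x].tolist() for y in range(284,302)])
for vm in(50,70,90):
  t=((hsv[...,0]>80)&(hsv[...,0]<100)&(hsv[...,1]>90)&(hsv[...,2]>vm)).astype(np.uint8);t[:150]=0;t[310:]=0;t[:,:225]=0;t[:,460:]=0
  n=np.argwhere(t)[:,::-1].astype(np.int32).copy(); hull=cv2.convexHull(n.reshape(-1,1,2))
  r=cv2.approxPolyDP(hull,4,True)[:,0]
  print(vm,[(q.tolist(),onz(c,q,58)[:2].round(1).tolist()) for q in r])
  w=np.array([onz(c,q[0],58)[:2] for q in hull],np.float32)
  print(cv2.minAreaRect(w))
E
```

```text
[[87, 73, 125], [87, 73, 125], [87, 73, 126], [87, 73, 125], [87, 73, 125], [88, 75, 125], [88, 76, 118], [88, 83, 83], [93, 48, 48], [96, 28, 45], [90, 14, 54], [10, 9, 87], [0, 11, 90], [173, 11, 90], [0, 8, 91], [8, 11, 89], [173, 11, 93], [0, 9, 148]]
[[88, 78, 121], [88, 77, 120], [89, 78, 91], [90, 45, 57], [94, 34, 52], [90, 20, 51], [120, 3, 80], [173, 11, 91], [170, 9, 87], [173, 12, 87], [173, 12, 87], [173, 11, 95], [0, 10, 148], [5, 10, 148], [5, 10, 148], [0, 10, 148], [0, 10, 150], [176, 12, 152]]
50 [([432, 161], [743.5, -300.3]), ([445, 259], [499.1, -313.8]), ([297, 291], [430.9, 34.8]), ([408, 162], [742.0, -241.3])]
((591.8551025390625, -131.83114624023438), (252.35650634765625, 389.0968933105469), 11.142599105834961)
70 [([432, 161], [743.5, -300.3]), ([445, 259], [499.1, -313.8]), ([297, 291], [430.9, 34.8]), ([408, 162], [742.0, -241.3])]
((591.8551025390625, -131.83114624023438), (252.35650634765625, 389.0968933105469), 11.142599105834961)
90 [([445, 259], [499.1, -313.8]), ([438, 258], [501.8, -297.5]), ([408, 162], [742.0, -241.3]), ([432, 161], [743.5, -300.3])]
((625.398681640625, -298.2268371582031), (253.0570068359375, 57.77987289428711), 13.177026748657227)
```

```bash
python3 - <<'E'
from h import *
c=cap("top");p=np.array(c["pixels"])
hsv=cv2.cvtColor(p,cv2.COLOR_RGB2HSV)
t=((hsv[...,0]>80)&(hsv[...,0]<100)&(hsv[...,1]>55)&(hsv[...,2]>95)).astype(np.uint8);t[:150]=0;t[310:]=0;t[:,:228]=0;t[:,455:]=0
n=np.argwhere(t)[:,::-1].astype(np.int32).copy(); hull=cv2.convexHull(n.reshape(-1,1,2))
w=np.array([onz(c,q[0],58)[:2] for q in hull],np.float32)
r=cv2.minAreaRect(w);print(r)
print([(q.tolist(),onz(c,q,58)[:2].round(1).tolist()) for q in cv2.approxPolyDP(hull,4,True)[:,0]])
a=np.radians(r[2]); a=a if r[1][0]<r[1][1] else a-np.pi/2
R=np.array([[np.cos(a),-np.sin(a)],[np.sin(a),np.cos(a)]]);o=np.array(r[0]);print("yaw",a,o)
V=lambda x,y:R@[x,y]+o
print("corner px",proj(c,[*V(115,-190),60]),"mouth px",proj(c,[*V(-10,0),61.5]),proj(c,[*V(-115,-190),60]))
inv=lambda uv,z:(R.T@(onz(c,uv,z)[:2]-o)).round(1)
print("glass corners",inv((392,177),60),inv((402,268),60))
# carrier3: dark pixels in lane 58
d=(hsv[...,2]<70).astype(np.uint8)
M=np.zeros_like(d)
poly=np.array([proj(c,[*V(x,y),75]) for x,y in((31,5),(85,5),(85,180),(31,180))]).astype(np.int32);cv2.fillPoly(M,[poly],1)
d&=M
cc=np.argwhere(d)[:,::-1]
print("carrier uv",cc.min(0),cc.max(0),inv(cc.min(0),80),inv(cc.max(0),80))
for row in (196,204,212): print(row,"".join("#" if v<70 else "." for v in hsv[row,230:330,2]))
# ball
s=((hsv[...,1]<40)&(hsv[...,2]>130)).astype(np.uint8)
print(hsv[220,429]); 
s=s[205:235,418:440]
k,l,st,ce=cv2.connectedComponentsWithStats(s);print(st,ce+[418,205])
for j in(0,0.1,0.15,1): 
  ph=-0.5+j; X=[*V(60*np.sin(ph),-245),80+60*np.cos(ph)];print(j,proj(c,X),np.round(X))
E
```

```text
((585.1864013671875, -62.322509765625), (295.93853759765625, 496.6274108886719), 3.2756261825561523)
[([448, 278], [454.0, -317.4]), ([236, 295], [424.6, 175.6]), ([231, 175], [716.9, 191.1]), ([432, 160], [746.1, -300.4])]
yaw 0.0571704619501377 [585.18640137 -62.32250977]
corner px [410.62978286 173.75878087] mouth px [337.33805385 229.26368315] [422.22811292 266.83511215]
glass corners [ 110.2 -143.9] [-114.1 -142.5]
carrier uv [263 190] [315 215] [ 94.6 168.6] [23.9 50.5]
196 .................................###################.........####..........####.....................
204 .................................####...........###...........###...........####....................
212 ..................................##############################################....................
[  5  14 205]
[[  0   0  22  30 580]
 [  5  11  11   9  80]] [[428.51724138 219.44137931]
 [428.375      219.925     ]]
0 [448.41201912 221.60445373] [ 570. -309.  133.]
0.1 [448.38175062 218.98145038] [ 576. -308.  135.]
0.15 [448.33818214 217.65235362] [ 579. -308.  136.]
1 [445.02360653 197.08286205] [ 628. -305.  133.]
```

```bash
cat >> h.py <<'E'
YAW=0.0572;Rv=np.array([[np.cos(YAW),-np.sin(YAW),0],[np.sin(YAW),np.cos(YAW),0],[0,0,1]]);O=np.array([582.6,-17.4,0])
V=lambda x,y,z:Rv@[x,y,z]+O
Vi=lambda X:Rv.T@(np.array(X)-O)
def tool():
    s=arm.state();R=Ro.from_quat(np.array(s["eef_rot"])[[1,2,3,0]]).as_matrix();return s,R,np.array(s["ee_pos"])
E
python3 - <<'E'
from h import *
c=cap("top");b=cap("side")
print("px corner",proj(c,V(115,-190,60)),proj(c,V(-116,-190,60)),proj(c,V(-116,0,60)))
print("carrier ends (y):",[ [y,proj(c,V(58,y,61.5+.105*y+14)).round(1).tolist()] for y in(15,20,25,130,135)])
for u in (263,264,309,310): print(u,Vi(onz(c,(u,204),61.5+14+(15 if u<300 else 3))).round(1))
for j in(0,0.05,0.1,0.15): 
  ph=-0.5+j; X=V(60*np.sin(ph),-245,80+60*np.cos(ph));print(j,proj(c,X),X.round(),proj(b,X))
p=np.array(b["pixels"])
cv2.imwrite("pics/side_c.png",cv2.resize(p[180:320,210:410,::-1],None,fx=4,fy=4,interpolation=cv2.INTER_CUBIC))
for n,P in dict(home=V(87,-135,67),c3=V(58,77,84),tip0=V(-28.8,-245,132.7)).items(): print(n,P.round(1))
s,R,e=tool();print(e,R[:,2],np.arctan2(R[1,2],R[0,2]))
E
```

```text
px corner [392.24149337 175.10748111] [403.15588872 268.73805438] [322.03941835 275.00785713]
carrier ends (y): [[15, [309.9, 201.8]], [20, [307.8, 201.9]], [25, [305.6, 201.9]], [130, [260.8, 203.9]], [135, [258.6, 204.0]]]
263 [ 57.  124.8  90.5]
264 [ 56.8 122.5  90.5]
309 [52.3 17.5 78.5]
310 [52.1 15.1 78.5]
0 [428.49564677 223.10875397] [ 568. -264.  133.] [356.31822635 204.0834436 ]
0.05 [428.47730033 221.80419132] [ 571. -263.  134.] [355.66351187 203.43311601]
0.1 [428.44238851 220.4851912 ] [ 573. -263.  135.] [354.99077459 202.81387564]
0.15 [428.39098607 219.1555196 ] [ 576. -263.  136.] [354.301831   202.22733555]
home [ 677.2 -147.2   67. ]
c3 [636.1  62.8  84. ]
tip0 [ 567.9 -263.6  132.7]
[ 280.69858588 -558.36921055  404.45090159] [ 4.49217279e-01 -8.93422462e-01 -3.76667288e-04] -1.1049072384152783
```

View pics/side_c.png

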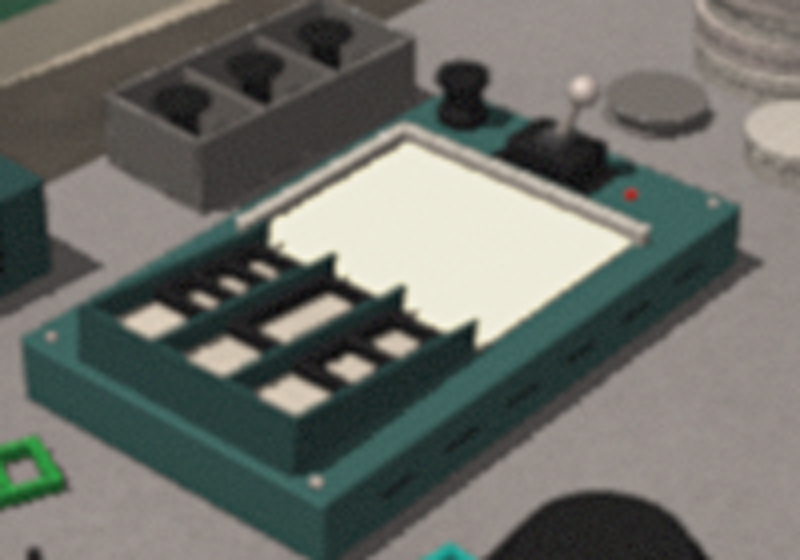

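```bash
cat >> h.py <<'E'
def go(x,y,z,jaw=0.0):
    "tool shift (m) to bring fingertips to viewer x,y,z; jaw = jaws' yaw in the viewer frame"
    s,R,e=tool(); tip=e+182*R[:,1]
    d=R.T@(V(x,y,z)-[0,0,-182]-e); a=np.arctan2(R[1,2],R[0,2]); tw=(a-(YAW+jaw)+np.pi)%(2*np.pi)-np.pi
    print("tip in viewer",Vi(tip).round(1),"shift m",(d/1000).round(4),"twist",np.degrees(tw).round(2),"F",np.round(s["wrist_force"],1),"t",round(s["clock"],2),"w",round(s["width"],2))
E
python3 -c "
from h import *
go(58,155,200)"
```

```text
tip in viewer [-332.4 -522.8  222.5] shift m [-0.6276  0.0226 -0.4669] twist -66.58 F [-0.9  0.1 -0.2] t 0.35 w 1.0
```

>>> step_arm([
  {"x": -0.03,"z": -0.022,"twist": -6},
  {"x": -0.06,"z": -0.045,"twist": -12},
  {"x": -0.09,"z": -0.067,"twist": -18},
  {"x": -0.12,"z": -0.089,"twist": -24},
  {"x": -0.15,"z": -0.112,"twist": -30},
  {"x": -0.18,"z": -0.134,"twist": -36},
  {"x": -0.21,"z": -0.156,"twist": -42},
  {"x": -0.24,"z": -0.179,"twist": -48},
  {"x": -0.27,"z": -0.2,"twist": -54},
  {"x": -0.3,"z": -0.223,"twist": -60},
  {"x": -0.33,"z": -0.245,"twist": -66.6},
  {"x": -0.33,"z": -0.245,"twist": -66.6},
], claw=-1)

```text
validation failed for argument at $.ta...
```

```bash
python3 -c "
from h import *
go(58,155,200)"
```

```text
tip in viewer [-332.4 -522.8  222.5] shift m [-0.6276  0.0226 -0.4669] twist -66.58 F [-0.9  0.1 -0.2] t 0.35 w 1.0
```

>>> step_arm([
  {"x": -0.03,"y": 0,"z": -0.022,"twist": -6},
  {"x": -0.06,"y": 0,"z": -0.045,"twist": -12},
  {"x": -0.09,"y": 0,"z": -0.067,"twist": -18},
  {"x": -0.12,"y": 0,"z": -0.089,"twist": -24},
  {"x": -0.15,"y": 0,"z": -0.112,"twist": -30},
  {"x": -0.18,"y": 0,"z": -0.134,"twist": -36},
  {"x": -0.21,"y": 0,"z": -0.156,"twist": -42},
  {"x": -0.24,"y": 0,"z": -0.179,"twist": -48},
  {"x": -0.27,"y": 0,"z": -0.2,"twist": -54},
  {"x": -0.3,"y": 0,"z": -0.223,"twist": -60},
  {"x": -0.33,"y": 0,"z": -0.245,"twist": -66.6},
  {"x": -0.33,"y": 0,"z": -0.245,"twist": -66.6},
], claw=-1)

```text
clock: 1.35
ee_pos: [468.3, -184.2, 405.3]
eef_rot: [0.519, -0.517, 0.481, -0.481]
wrist_force: [0.1, 0.0, 0.8]
width: 0.127
```

```bash
python3 -c "
from h import *
go(58,155,200)"
```

```text
tip in viewer [-123.2 -159.6  223.3] shift m [-0.312   0.0246  0.1866] twist 0.92 F [0.1 0.  0.8] t 1.35 w 0.13
```

>>> step_arm([
  {"x": -0.035,"y": 0,"z": 0.021,"twist": 0.5},
  {"x": -0.07,"y": 0,"z": 0.042,"twist": 0.5},
  {"x": -0.105,"y": 0,"z": 0.063,"twist": 0.5},
  {"x": -0.14,"y": 0,"z": 0.084,"twist": 0.5},
  {"x": -0.175,"y": 0,"z": 0.105,"twist": 0.5},
  {"x": -0.21,"y": 0,"z": 0.126,"twist": 0.5},
  {"x": -0.245,"y": 0,"z": 0.147,"twist": 0.5},
  {"x": -0.28,"y": 0.0,"z": 0.168,"twist": 0.5},
  {"x": -0.3,"y": 0.01,"z": 0.18,"twist": 0.5},
  {"x": -0.312,"y": 0.02,"z": 0.187,"twist": 0.5},
  {"x": -0.312,"y": 0.025,"z": 0.187,"twist": 0.5},
  {"x": -0.312,"y": 0.025,"z": 0.187,"twist": 0.5},
])

```text
clock: 2.35
ee_pos: [633.8, 130.0, 377.4]
eef_rot: [-0.511, 0.513, -0.488, 0.487]
wrist_force: [0.0, 0.6, -1.0]
width: 0.006
```

```bash
python3 -c "
from h import *
go(58,158,83)"
```

```text
tip in viewer [ 58.9 144.  195.4] shift m [-0.0139  0.1124 -0.0013] twist -0.48 F [ 0.   0.6 -1. ] t 2.35 w 0.01
```

>>> step_arm([
  {"x": -0.014,"y": 0.02,"z": -0.001,"twist": -0.5},
  {"x": -0.014,"y": 0.045,"z": -0.001,"twist": -0.5},
  {"x": -0.014,"y": 0.07,"z": -0.001,"twist": -0.5},
  {"x": -0.014,"y": 0.085,"z": -0.001,"twist": -0.5},
  {"x": -0.014,"y": 0.085,"z": -0.001,"twist": -0.5},
])

```text
clock: 2.77
ee_pos: [631.5, 141.3, 291.4]
eef_rot: [-0.511, 0.515, -0.487, 0.486]
wrist_force: [-1.2, -0.6, -0.4]
width: 0.002
```

```bash
python3 -c "
from h import *
c=cap('top');p=np.array(c['pixels'])
cv2.imwrite('pics/crop2.png',cv2.resize(p[150:305,220:460,::-1],None,fx=3.3,fy=3.3,interpolation=cv2.INTER_CUBIC))
go(58,158,83)"
```

```text
tip in viewer [ 58.  155.9 111.6] shift m [-0.0018  0.0285 -0.0005] twist -0.15 F [0.5 0.4 0.9] t 2.82 w 0.0
```

View pics/crop2.png

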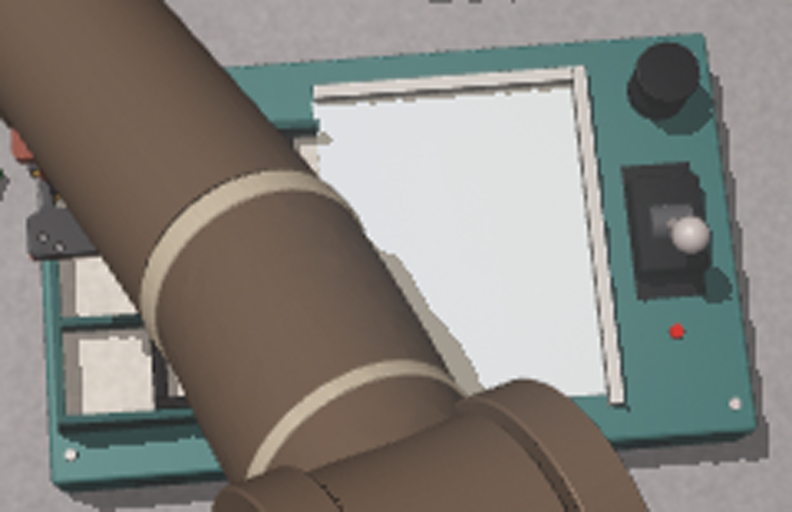

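The picture shows the arm hiding the lane from the top camera (crop 150–450, 100–400), with the viewer unchanged. I'll go on by pose and force.

>>> step_arm([
  {"x": -0.002,"y": 0.01,"z": 0,"twist": 0},
  {"x": -0.002,"y": 0.02,"z": 0,"twist": 0},
  {"x": -0.002,"y": 0.026,"z": 0,"twist": 0},
  {"x": -0.002,"y": 0.0295,"z": 0,"twist": 0},
  {"x": -0.002,"y": 0.0295,"z": 0,"twist": 0},
])

```text
clock: 3.23
ee_pos: [632.3, 146.7, 264.3]
eef_rot: [-0.514, 0.515, -0.486, 0.485]
wrist_force: [-0.1, -0.1, -0.4]
width: 0.002
```

```bash
python3 -c "
from h import *
c=cap('side');p=np.array(c['pixels'])
cv2.imwrite('pics/side2.png',cv2.resize(p[180:320,210:410,::-1],None,fx=4,fy=4,interpolation=cv2.INTER_CUBIC))
go(58,155.5,82)"
```

```text
tip in viewer [ 59.  161.   82.8] shift m [ 0.0056  0.0008 -0.0011] twist 0.02 F [-0.3  0.3 -1.7] t 3.28 w 0.0
```

View pics/side2.png

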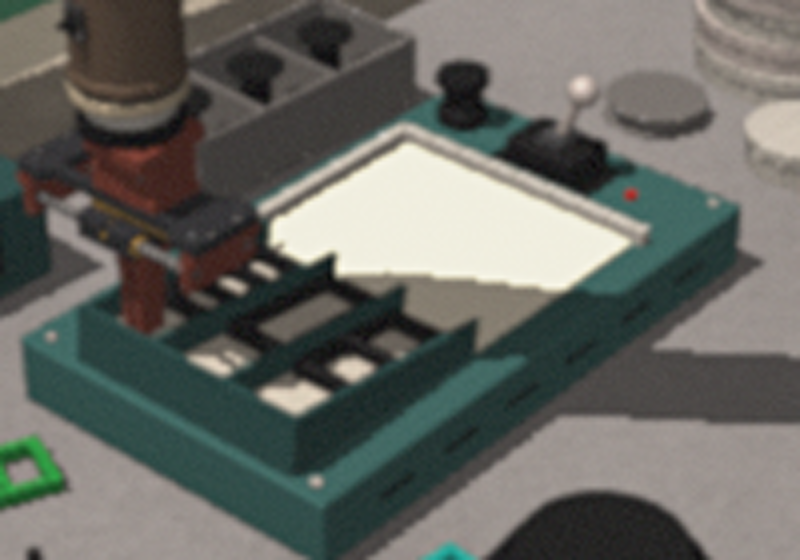

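>>> step_arm([
  {"x": 0.007,"y": 0.0007,"z": -0.001,"twist": 0},
  {"x": 0.014,"y": 0.0015,"z": -0.001,"twist": 0},
  {"x": 0.021,"y": 0.0022,"z": -0.001,"twist": 0},
  {"x": 0.028,"y": 0.0029,"z": -0.001,"twist": 0},
  {"x": 0.035,"y": 0.0037,"z": -0.001,"twist": 0},
  {"x": 0.042,"y": 0.0044,"z": -0.001,"twist": 0},
  {"x": 0.049,"y": 0.0051,"z": -0.001,"twist": 0},
  {"x": 0.056,"y": 0.0059,"z": -0.001,"twist": 0},
  {"x": 0.063,"y": 0.0066,"z": -0.001,"twist": 0},
  {"x": 0.07,"y": 0.0073,"z": -0.001,"twist": 0},
  {"x": 0.07,"y": 0.0073,"z": -0.001,"twist": 0},
])

```text
clock: 4.2
ee_pos: [635.7, 74.7, 257.5]
eef_rot: [-0.513, 0.514, -0.486, 0.486]
wrist_force: [0.3, -0.5, -0.5]
width: 0.006
```

```bash
python3 -c "
from h import *
c=cap('side');p=np.array(c['pixels'])
cv2.imwrite('pics/side3.png',cv2.resize(p[180:320,210:410,::-1],None,fx=4,fy=4,interpolation=cv2.INTER_CUBIC))
go(58,14,65.5)"
```

```text
tip in viewer [58.1 89.5 75.5] shift m [ 0.0757  0.0101 -0.0001] twist -0.08 F [ 0.3  0.  -0.5] t 4.25 w 0.0
```

View pics/side3.png

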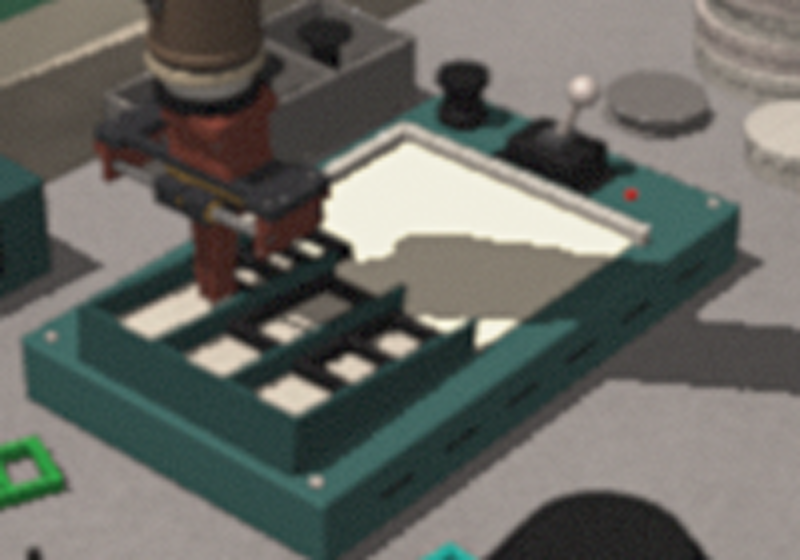

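>>> step_arm([
  {"x": 0.007,"y": 0.0008,"z": 0,"twist": 0},
  {"x": 0.014,"y": 0.0016,"z": 0,"twist": 0},
  {"x": 0.021,"y": 0.0024,"z": 0,"twist": 0},
  {"x": 0.028,"y": 0.0032,"z": 0,"twist": 0},
  {"x": 0.035,"y": 0.004,"z": 0,"twist": 0},
  {"x": 0.042,"y": 0.0048,"z": 0,"twist": 0},
  {"x": 0.049,"y": 0.0056,"z": 0,"twist": 0},
  {"x": 0.056,"y": 0.0064,"z": 0,"twist": 0},
  {"x": 0.063,"y": 0.0072,"z": 0,"twist": 0},
  {"x": 0.07,"y": 0.008,"z": 0,"twist": 0},
  {"x": 0.076,"y": 0.0085,"z": 0,"twist": 0},
  {"x": 0.076,"y": 0.0085,"z": 0,"twist": 0},
])

```text
clock: 5.25
ee_pos: [639.9, -1.2, 248.9]
eef_rot: [-0.513, 0.514, -0.486, 0.486]
wrist_force: [-0.1, 0.0, 0.2]
width: 0.006
```

```bash
python3 -c "
from h import *
go(58,-55,64.5)"
```

```text
tip in viewer [58.  12.7 66.9] shift m [0.0679 0.0025 0.    ] twist -0.11 F [-0.1  0.   0.2] t 5.25 w 0.01
```

>>> step_arm([
  {"x": 0.005,"y": 0.0005,"z": 0,"twist": 0},
  {"x": 0.01,"y": 0.001,"z": 0,"twist": 0},
  {"x": 0.015,"y": 0.0015,"z": 0,"twist": 0},
  {"x": 0.02,"y": 0.002,"z": 0,"twist": 0},
  {"x": 0.025,"y": 0.0025,"z": 0,"twist": 0},
  {"x": 0.03,"y": 0.0025,"z": 0,"twist": 0},
  {"x": 0.036,"y": 0.0025,"z": 0,"twist": 0},
  {"x": 0.042,"y": 0.0025,"z": 0,"twist": 0},
  {"x": 0.048,"y": 0.0025,"z": 0,"twist": 0},
  {"x": 0.054,"y": 0.0025,"z": 0,"twist": 0},
  {"x": 0.06,"y": 0.0025,"z": 0,"twist": 0},
  {"x": 0.06,"y": 0.0025,"z": 0,"twist": 0},
])

```text
clock: 6.25
ee_pos: [643.3, -61.0, 246.7]
eef_rot: [-0.513, 0.514, -0.486, 0.486]
wrist_force: [0.1, -0.3, -0.4]
width: 0.005
```

```bash
python3 -c "
from h import *
c=cap('side');p=np.array(c['pixels'])
cv2.imwrite('pics/side4.png',cv2.resize(p[180:320,210:410,::-1],None,fx=4,fy=4,interpolation=cv2.INTER_CUBIC))
go(58,-55,64.5)
cv2.imwrite('pics/top4.png',cap('top')['pixels'][150:305,220:460,::-1])"
```

```text
tip in viewer [ 58.1 -46.4  64.7] shift m [ 0.0088  0.0002 -0.0001] twist -0.08 F [ 0.5 -0.3 -0.2] t 6.3 w 0.01
```

View pics/side4.png

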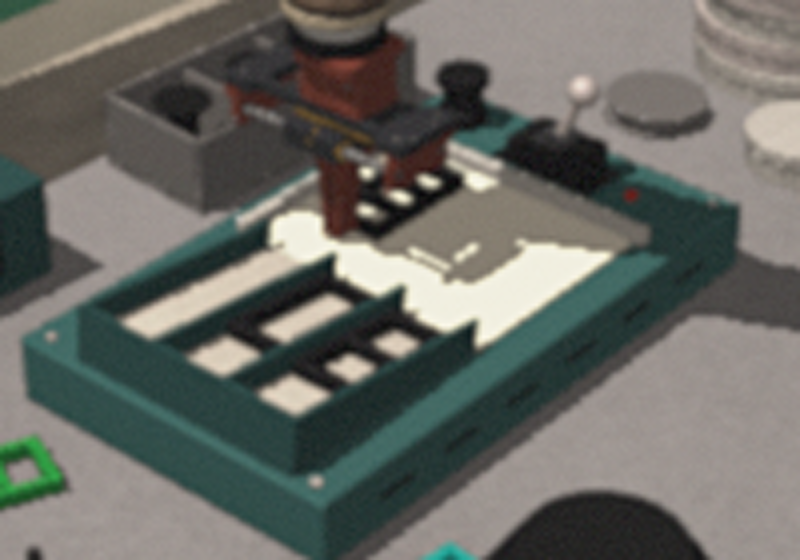

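>>> step_arm([
  {"x": 0.005,"y": 0,"z": 0,"twist": 0},
  {"x": 0.01,"y": 0,"z": 0,"twist": 0},
  {"x": 0.014,"y": 0,"z": 0,"twist": 0},
  {"x": 0.017,"y": 0,"z": 0,"twist": 0},
  {"x": 0.02,"y": 0,"z": 0,"twist": 0},
  {"x": 0.022,"y": 0,"z": 0,"twist": 0},
  {"x": 0.023,"y": 0,"z": 0,"twist": 0},
  {"x": 0.024,"y": 0,"z": 0,"twist": 0},
])

```text
clock: 7.02
ee_pos: [644.7, -83.0, 246.8]
eef_rot: [-0.514, 0.514, -0.485, 0.485]
wrist_force: [-0.5, 0.6, -0.7]
width: 0.002
```

```bash
python3 -c "
from h import *
go(58,-70,64.5)"
```

```text
tip in viewer [ 58.2 -69.   64.8] shift m [ 0.001   0.0003 -0.0002] twist 0.01 F [-0.5  0.6 -0.7] t 7.02 w 0.0
```

>>> step_arm([
  {"x": 0.001,"y": 0,"z": 0,"twist": 0},
  {"x": 0.002,"y": 0,"z": 0,"twist": 0},
  {"x": 0.003,"y": 0,"z": 0,"twist": 0},
  {"x": 0.003,"y": 0,"z": 0,"twist": 0},
])

```text
clock: 7.35
ee_pos: [644.8, -83.8, 246.8]
eef_rot: [0.515, -0.514, 0.486, -0.484]
wrist_force: [-1.3, 4.8, -0.2]
width: 0.004
```

>>> step_arm([
  {"x": -0.004,"y": 0,"z": 0,"twist": 0},
  {"x": -0.011,"y": 0,"z": 0,"twist": 0},
  {"x": -0.011,"y": -0.02,"z": 0,"twist": 0},
  {"x": -0.008,"y": -0.035,"z": -0.02,"twist": 0},
  {"x": 0.01,"y": -0.035,"z": -0.045,"twist": 0},
  {"x": 0.035,"y": -0.035,"z": -0.067,"twist": 0},
  {"x": 0.06,"y": -0.035,"z": -0.067,"twist": 0},
  {"x": 0.063,"y": -0.03,"z": -0.067,"twist": 0},
  {"x": 0.063,"y": -0.015,"z": -0.067,"twist": 0},
  {"x": 0.063,"y": -0.002,"z": -0.067,"twist": 0},
  {"x": 0.063,"y": 0,"z": -0.067,"twist": 0},
  {"x": 0.063,"y": 0,"z": -0.067,"twist": 0},
])

```text
clock: 8.35
ee_pos: [581.4, -151.7, 245.6]
eef_rot: [-0.514, 0.515, -0.486, 0.484]
wrist_force: [0.4, -0.5, -0.6]
width: 0.005
```

```bash
python3 -c "
from h import *
go(45.5,-135,64.5)"
```

```text
tip in viewer [  -9.3 -133.9   63.6] shift m [ 0.0011 -0.001   0.0544] twist 0.08 F [ 0.4 -0.5 -0.6] t 8.35 w 0.0
```

>>> step_arm([
  {"x": 0.001,"y": -0.001,"z": 0.008,"twist": 0},
  {"x": 0.001,"y": -0.001,"z": 0.016,"twist": 0},
  {"x": 0.001,"y": -0.001,"z": 0.022,"twist": 0},
  {"x": 0.001,"y": -0.001,"z": 0.027,"twist": 0},
  {"x": 0.001,"y": -0.001,"z": 0.032,"twist": 0},
  {"x": 0.001,"y": -0.001,"z": 0.037,"twist": 0},
  {"x": 0.001,"y": -0.001,"z": 0.042,"twist": 0},
  {"x": 0.001,"y": -0.001,"z": 0.046,"twist": 0},
  {"x": 0.001,"y": -0.001,"z": 0.049,"twist": 0},
  {"x": 0.001,"y": -0.001,"z": 0.051,"twist": 0},
  {"x": 0.001,"y": -0.001,"z": 0.052,"twist": 0},
  {"x": 0.001,"y": -0.001,"z": 0.053,"twist": 0},
])

```text
clock: 9.35
ee_pos: [634.5, -150.5, 247.8]
eef_rot: [-0.514, 0.514, -0.486, 0.485]
wrist_force: [-2.2, 0.6, 2.3]
width: 0.001
```

>>> step_arm([
  {"x": 0,"y": 0,"z": 0.001,"twist": 0},
  {"x": 0,"y": 0,"z": 0.002,"twist": 0},
  {"x": 0,"y": 0,"z": 0.002,"twist": 0},
])

```text
clock: 9.6
ee_pos: [636.7, -150.4, 247.8]
eef_rot: [0.514, -0.514, 0.485, -0.486]
wrist_force: [-1.7, 0.7, 0.6]
width: 0.0
```

```bash
python3 -c "
from h import *
go(45.5,-135,64.5)"
```

```text
tip in viewer [  46.5 -135.8   65.8] shift m [-0.0008  0.0013 -0.0009] twist 0.01 F [-1.7  0.7  0.6] t 9.6 w 0.0
```

>>> step_arm([
  {"x": 0,"y": 0.001,"z": 0.001,"twist": 0},
  {"x": 0,"y": 0.001,"z": 0.002,"twist": 0},
  {"x": 0,"y": 0.001,"z": 0.003,"twist": 0},
  {"x": 0,"y": 0.001,"z": 0.003,"twist": 0},
])

```text
clock: 9.93
ee_pos: [639.4, -150.4, 246.7]
eef_rot: [-0.514, 0.514, -0.486, 0.485]
wrist_force: [-4.8, -0.1, 3.3]
width: 0.007
```

>>> step_arm([
  {"x": 0,"y": 0,"z": 0.001,"twist": 0},
  {"x": 0,"y": 0,"z": 0.002,"twist": 0},
  {"x": 0,"y": 0,"z": 0.002,"twist": 0},
])

```text
clock: 10.18
ee_pos: [640.1, -150.4, 246.7]
eef_rot: [-0.513, 0.515, -0.487, 0.484]
wrist_force: [-10.9, -0.3, 8.5]
width: 0.007
```

```bash
python3 -c "
from h import *
go(45.5,-135,64.5)
a=cap('top')['pixels'][150:260,330:460,::-1];b=cap('side')['pixels'][200:250,280:390,::-1]
a=cv2.resize(a,(780,660),interpolation=3)[:,:780];b=cv2.resize(b,(780,355),interpolation=3)
cv2.imwrite('pics/both5.png',cv2.resize(np.vstack([a,b]),(461,600),interpolation=3))"
```

```text
tip in viewer [  48.9 -136.1   64.7] shift m [-0.0011  0.0003 -0.0043] twist -0.02 F [-10.9  -0.3   8.5] t 10.18 w 0.01
```

View pics/both5.png

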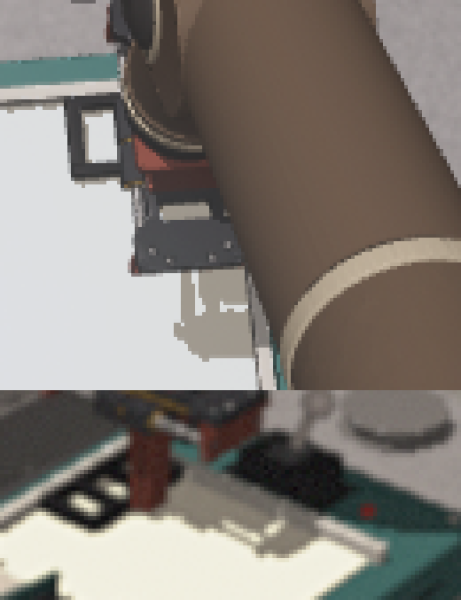

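>>> step_arm([
  {"x": 0,"y": 0,"z": -0.006,"twist": 0},
  {"x": 0,"y": 0,"z": -0.015,"twist": 0},
  {"x": 0,"y": -0.02,"z": -0.015,"twist": 0},
  {"x": -0.01,"y": -0.035,"z": -0.005,"twist": 0},
  {"x": -0.04,"y": -0.035,"z": 0.01,"twist": 0},
  {"x": -0.07,"y": -0.035,"z": 0.025,"twist": 0},
  {"x": -0.084,"y": -0.035,"z": 0.036,"twist": 0},
  {"x": -0.084,"y": -0.025,"z": 0.036,"twist": 0},
  {"x": -0.084,"y": -0.01,"z": 0.036,"twist": 0},
  {"x": -0.084,"y": 0,"z": 0.036,"twist": 0},
  {"x": -0.084,"y": 0,"z": 0.036,"twist": 0},
])

```text
clock: 11.2
ee_pos: [671.4, -65.3, 244.0]
eef_rot: [-0.513, 0.515, -0.486, 0.485]
wrist_force: [-0.7, -1.5, 0.1]
width: 0.004
```

```bash
python3 -c "
from h import *
go(87,-70,64.5)"
```

```text
tip in viewer [ 85.3 -52.9  62. ] shift m [ 0.0171 -0.0025  0.001 ] twist -0.03 F [-0.7 -1.5  0.1] t 11.2 w 0.0
```

>>> step_arm([
  {"x": 0.005,"y": -0.002,"z": 0.001,"twist": 0},
  {"x": 0.01,"y": -0.0025,"z": 0.001,"twist": 0},
  {"x": 0.013,"y": -0.0025,"z": 0.001,"twist": 0},
  {"x": 0.015,"y": -0.0025,"z": 0.001,"twist": 0},
  {"x": 0.017,"y": -0.0025,"z": 0.001,"twist": 0},
  {"x": 0.018,"y": -0.0025,"z": 0.001,"twist": 0},
  {"x": 0.019,"y": -0.0025,"z": 0.001,"twist": 0},
  {"x": 0.019,"y": -0.0025,"z": 0.001,"twist": 0},
])

```text
clock: 11.87
ee_pos: [674.9, -81.9, 249.9]
eef_rot: [0.515, -0.514, 0.485, -0.485]
wrist_force: [-0.1, 4.8, 2.9]
width: 0.008
```

```bash
python3 -c "
from h import *
go(87,-70,64.5)"
```

```text
tip in viewer [ 88.6 -69.4  67.9] shift m [ 0.0003  0.0034 -0.0015] twist 0.07 F [-0.1  4.8  2.9] t 11.87 w 0.01
```

>>> step_arm([
  {"x": -0.006,"y": 0,"z": 0,"twist": 0},
  {"x": -0.012,"y": -0.01,"z": 0,"twist": 0},
  {"x": -0.012,"y": -0.045,"z": 0,"twist": 0},
  {"x": -0.012,"y": -0.08,"z": 0,"twist": 0},
  {"x": -0.012,"y": -0.105,"z": -0.02,"twist": 0},
  {"x": 0.0,"y": -0.105,"z": -0.055,"twist": 0},
  {"x": 0.02,"y": -0.105,"z": -0.09,"twist": 0},
  {"x": 0.05,"y": -0.105,"z": -0.115,"twist": 0},
  {"x": 0.08,"y": -0.105,"z": -0.14,"twist": 0},
  {"x": 0.11,"y": -0.105,"z": -0.164,"twist": 0},
  {"x": 0.145,"y": -0.105,"z": -0.164,"twist": 0},
  {"x": 0.175,"y": -0.1,"z": -0.164,"twist": 0},
])

```text
clock: 12.87
ee_pos: [519.7, -269.7, 351.3]
eef_rot: [-0.513, 0.514, -0.485, 0.487]
wrist_force: [0.1, -0.1, 0.2]
width: 0.002
```

```bash
python3 -c "
from h import *
c=cap('top')
print('home corners px',[(proj(c,V(x,y,74))-[330,150]).round(1).tolist() for x,y in((59,-80),(115,-80),(115,-190),(59,-190))])
a=c['pixels'][150:250,330:460,::-1]
cv2.imwrite('pics/top6.png',cv2.resize(a,(780,600),interpolation=3))
go(-75,-245,122)"
```

```text
home corners px [[19.7, 48.8], [17.5, 26.5], [63.1, 23.1], [65.7, 45.4]]
tip in viewer [ -78.2 -255.6  167.4] shift m [-0.0099  0.0453  0.003 ] twist -0.44 F [-0.7 -5.6 -0.9] t 12.92 w 0.01
```

View pics/top6.png

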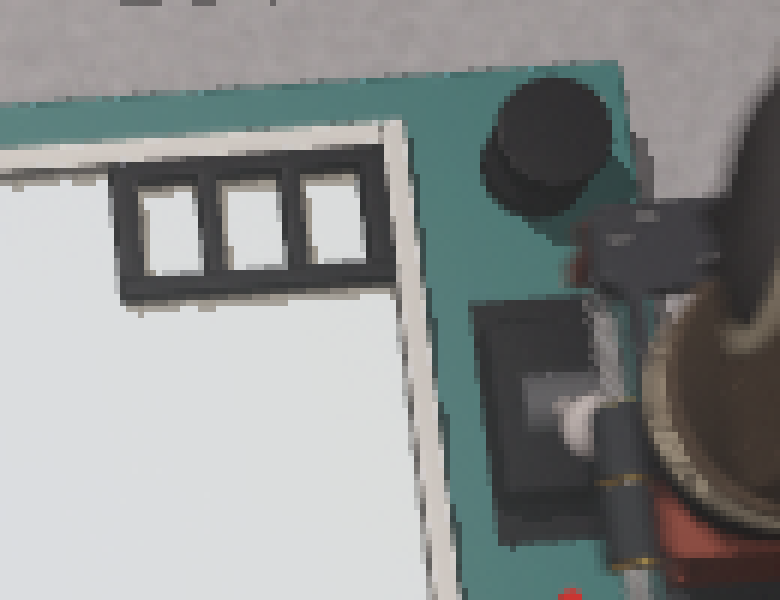

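The picture shows the three-window carrier in the corner, at crop (110–395, 150–300). Its top edge runs along the side ledge and its right end meets the end ledge. Next is the lever.

>>> step_arm([
  {"x": -0.01,"y": 0,"z": 0,"twist": -0.4},
  {"x": -0.01,"y": 0.015,"z": 0,"twist": -0.4},
  {"x": -0.01,"y": 0.03,"z": 0,"twist": -0.4},
  {"x": -0.01,"y": 0.042,"z": 0,"twist": -0.4},
  {"x": -0.01,"y": 0.045,"z": 0,"twist": -0.4},
  {"x": -0.01,"y": 0.045,"z": 0,"twist": -0.4},
])

```text
clock: 13.42
ee_pos: [520.4, -256.6, 303.6]
eef_rot: [-0.516, 0.516, -0.484, 0.483]
wrist_force: [0.6, 0.3, 0.3]
width: 0.008
```

```bash
python3 -c "
from h import *
go(4,-245,122)"
```

```text
tip in viewer [ -76.1 -235.1  121.6] shift m [ 0.0104 -0.0005  0.0797] twist 0.46 F [0.6 0.3 0.3] t 13.42 w 0.01
```

>>> step_arm([
  {"x": 0.01,"y": 0,"z": 0.006,"twist": 0.4},
  {"x": 0.01,"y": 0,"z": 0.014,"twist": 0.4},
  {"x": 0.01,"y": 0,"z": 0.022,"twist": 0.4},
  {"x": 0.01,"y": 0,"z": 0.03,"twist": 0.4},
  {"x": 0.01,"y": 0,"z": 0.038,"twist": 0.4},
  {"x": 0.01,"y": 0,"z": 0.046,"twist": 0.4},
  {"x": 0.01,"y": 0,"z": 0.053,"twist": 0.4},
  {"x": 0.01,"y": 0,"z": 0.06,"twist": 0.4},
  {"x": 0.01,"y": 0,"z": 0.066,"twist": 0.4},
  {"x": 0.01,"y": 0,"z": 0.072,"twist": 0.4},
  {"x": 0.01,"y": 0,"z": 0.076,"twist": 0.4},
  {"x": 0.01,"y": 0,"z": 0.078,"twist": 0.4},
])

```text
clock: 14.42
ee_pos: [599.4, -262.1, 303.9]
eef_rot: [-0.514, 0.514, -0.486, 0.485]
wrist_force: [-1.2, 0.3, -0.5]
width: 0.007
```

```bash
python3 -c "
from h import *
go(6,-245,122)"
```

```text
tip in viewer [   2.7 -245.2  121.9] shift m [-0.0002 -0.0001  0.0032] twist 0.03 F [-1.2  0.3 -0.5] t 14.42 w 0.01
```

Pushing on until the stop shows in the force.

>>> step_arm([
  {"x": 0,"y": 0,"z": 0.0015,"twist": 0},
  {"x": 0,"y": 0,"z": 0.003,"twist": 0},
  {"x": 0,"y": 0,"z": 0.0045,"twist": 0},
  {"x": 0,"y": 0,"z": 0.0045,"twist": 0},
])

```text
clock: 14.75
ee_pos: [602.8, -262.1, 304.1]
eef_rot: [-0.513, 0.515, -0.486, 0.485]
wrist_force: [-4.4, -1.0, -0.1]
width: 0.006
```

>>> step_arm([
  {"x": 0,"y": 0,"z": 0.001,"twist": 0},
  {"x": 0,"y": 0,"z": 0.002,"twist": 0},
  {"x": 0,"y": 0,"z": 0.002,"twist": 0},
])

```text
clock: 15.0
ee_pos: [603.6, -262.2, 304.0]
eef_rot: [-0.513, 0.515, -0.487, 0.484]
wrist_force: [-10.4, 1.1, 4.6]
width: 0.002
```

>>> step_arm([
  {"x": 0,"y": 0,"z": -0.01,"twist": 0},
  {"x": 0,"y": 0,"z": -0.035,"twist": 0},
  {"x": 0,"y": -0.02,"z": -0.065,"twist": 0},
  {"x": 0,"y": -0.05,"z": -0.095,"twist": 0},
  {"x": 0,"y": -0.08,"z": -0.125,"twist": 0},
  {"x": 0.03,"y": -0.1,"z": -0.14,"twist": 0},
  {"x": 0.06,"y": -0.12,"z": -0.15,"twist": 0},
  {"x": 0.09,"y": -0.13,"z": -0.16,"twist": 0},
  {"x": 0.12,"y": -0.13,"z": -0.16,"twist": 0},
  {"x": 0.15,"y": -0.13,"z": -0.16,"twist": 0},
  {"x": 0.18,"y": -0.13,"z": -0.16,"twist": 0},
  {"x": 0.18,"y": -0.13,"z": -0.16,"twist": 0},
])

```text
clock: 16.0
ee_pos: [454.0, -456.8, 434.1]
eef_rot: [-0.512, 0.513, -0.486, 0.488]
wrist_force: [-1.0, 0.5, -0.5]
width: 0.008
```

```bash
python3 -c "
from h import *
c=cap('top');b=cap('side')
for j in(.9,1.0):
  ph=-0.5+j; X=V(60*np.sin(ph),-245,80+60*np.cos(ph));print('ball',j,proj(c,X)-[220,150],proj(b,X))
a=cv2.resize(c['pixels'][150:310,220:460,::-1],(800,533),interpolation=3)
cv2.imwrite('pics/fin.png',a)
cv2.imwrite('pics/fins.png',b['pixels'][:,:,::-1])
go(0,0,0)"
```

```text
ball 0.9 [205.84885876  50.49763689] [343.33175719 198.12542018]
ball 1.0 [205.31201243  48.55027763] [341.97530427 198.30400752]
tip in viewer [-151.4 -426.4  252.1] shift m [-0.4267  0.2522  0.1506] twist -0.11 F [ 0.5 -0.8 -0.1] t 16.1 w 0.0
```

View pics/fin.png

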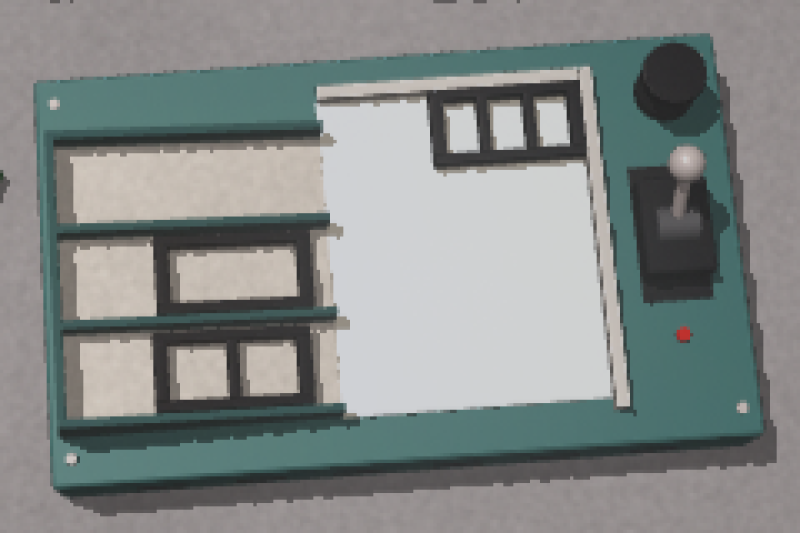

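The carrier is flush in the corner at crop (430–583, 82–165). The lever ball, at crop (687, 163), matches the prediction for joint 1.0 at (684, 162). The other carriers and the loupe haven't moved.

```bash
python3 -c "
from rig import arm
print(arm.hand_in())"
```

```text
the job is handed in; nothing more can be done
None
```

The film viewer is set up as asked and the job is handed in, with about 16 of the 66 s used. No score came back.

- **Carrier:** I pushed the three-window carrier down its lane (x = +58) with the closed fingertips. It went across the glass to the end ledge, then sideways to the side ledge, then once more against the end ledge. The push forces rose to about 5 N at the end ledge and 11 N at the side ledge. The last top picture shows it lying along both ledges, within about 1 pixel (2–3 mm) of the computed home position.
- **Lever:** I then pushed it over until it hit its stop at about 10 N. In the last top picture its ball is within 1 pixel of where a joint value of 1.0 should put it.
- **Everything else:** The other two carriers and the loupe are unmoved in the last picture, which covers the viewer only. I didn't check the items on the table again, but the arm kept clear of them. The robot was touching nothing at the end.

**Off from plan:**
- The side push stopped about 3 mm further on than I expected. I put that down to the closed fingers being narrower than I had assumed, and the lever push fits that.
- I viewed 11 pictures, one over the budget.
- One move call was refused for missing fields, before anything moved.

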